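Set the rotary fixture to 40 degrees and hang the slotted bracket on its pin

ROBOT

A 6-joint arm with a two-finger parallel gripper is mounted at the origin on the work surface. World frame = base frame: x ahead of the robot, y to its left, z up, the work surface at z = 0. Lengths are in m, angles in rad, forces in N, time in s.
With the tool pointing down it reaches from about 0.35 to 0.775 m from the base axis. Payload 7.3 kg.
Tool frame: the origin (TCP) lies at the very end of the fingers, on their centre line; the grasp point (between the pads) lies 19 mm behind it; z points along the fingers, y is the line along which they close (so a half turn about z gives the same grasp; the last joint's range is limited). The gripper opens to 92 mm and grips with 3 to 60 N. Pads are 19 mm wide; open, the fingers measure 130 mm over their backs; the gripper's body (75 mm by 190 mm) begins 47 mm behind the grasp point.
Start: joints at [1.181, 0.342, 1.524, -0, 1.275, -0.146], TCP at [0.127, 0.509, 0.227] pointing down, gripper open.
Joint ranges: [-2.53, 2.53], [-0.77, 2.02], [0.04, 2.7], [-1, 4.14], [0.28, 2.66], [-3.11, 3.11]. Speed limits (rad/s): [2.57, 2.57, 3.14, 3.14, 3.14, 3.14].

INTERFACE

Orientations are given as [roll, pitch, yaw] about the fixed x, y, z axes, in that order (R = Rz(yaw) Ry(pitch) Rx(roll)).
In Python, from cell import robot gives the robot as it stands. The module is installed in compiled form; this text tells all that it offers.
- The arm moves only by the tool arm_command, never from a script. Its argument "moves" is a list of rows, each a list of 3 entries, a list of its own where there are three numbers: the shift along the tool's x, y, z in m, then the turn, a rotation vector about the tool's x, y, z in rad, then the finger opening in m, from 0 to 0.0918. In form: [[[dx, dy, dz], [ax, ay, az], claw], ...]. A call has exactly 5 rows; each row is the pose to reach, as a shift and turn from the pose commanded when the call began, along the tool's axes at that moment; what a row does not reach only later rows make up. A row lasts 1/10 s, in which the tool goes at most 50 mm and 8.59 degrees, less where a joint would pass 70% of its speed; a pose out of reach is approached as far as the arm can. A call with a gripper value outside its range is refused whole. The fingers move at their own pace and stop on an object; "squeeze" is the grip in N (left out, the last holds). Time passes only in rows, so rows that repeat a pose let the fingers close, or fill a call up. It gives the time, the measured TCP pose, the force, the opening and the grip force at its end, in the units of the state.
- robot.observe(): the state, without advancing time (a new reading comes with each control period).
- robot.read_camera(name): name is "side" or "top" or "wrist"; returns the picture (400x640x3 uint8, red, green, blue); there is no depth.
- robot.camera_model(name): a dict with "fx", "fy", "cx", "cy" (pixels), "R" (3x3) and "t" (3): a world point X has camera coordinates R X + t. Camera axes: x right, y down, z forward; pixel columns grow to the right and rows downward; lengths in m; the calibration is good to about 2 mm. A picture is of the moment at which its call begins: read the wrist's pose just before it. camera_model takes no time and is no camera call; for the wrist camera it gives the pose at the moment of the call.
- robot.hand_in(): hands the job in; it is judged then, once.
The state is a dict: "time": time; "qpos": joint angles; "qvel": joint speeds; "joint_efforts": joint torques, N m; "tool_pos": TCP position; "tool_rot": TCP orientation; "contact_force": force on the tool from outside, world axes, zero at the start; "torque": the same for the moment, N m; "opening": finger opening in m; "grip_force": force on a finger pad.
Only numpy, scipy, OpenCV 4.12 (cv2) and the standard library are available. Lean on these libraries where they do the work, as an engineer would, in place of code of your own. Each camera call takes 0.05 s, during which the arm holds its last target. There are 200 camera calls.

TASK

Turn the table of the rotary fixture until its scale reads 40 degrees at the index line (to within 3 degrees) and let go of it. Then pick up the bracket with the open slot and hang it by that slot on the fixture's headed pin, sliding it in sideways behind the head and lowering it until the pin sits at the top of the slot's pocket; leave it hanging with the scale still at 40. Do not knock over the other bracket.

Things in the scene. Friction and masses are not known exactly. Their poses are not given: they have to be found in the camera images.
- dial (a joint): Scale reading of the rotary fixture's table, rad (40 degrees = 0.698). The round aluminium table (radius 81 mm, top 50 mm above the bench) turns about the vertical centre axis of the base and carries a post and a pin. The reading grows when it is turned anticlockwise seen from above; it starts between 60 and 120 degrees. Stiff (friction 0.3 N m); it stays where it is left.
- fixture: The fixed base of the rotary fixture, bolted down: round, grey, radius 100 mm, 34 mm high. Origin at the centre of its underside, on the turning axis; the index line lies towards its own -y.
- index (a point): Inner end of the index line, 83 mm from the turning axis, 50 mm above the bench: a black line on a small aluminium block fixed to the base against the table's rim, flush with the table's top.
- mark40 (a point): Outer end of the scale's 40 degree mark, on the table's rim, 80 mm from the axis; to be brought to the index line. Scale: black marks on the table's rim, 0 to 120 degrees clockwise seen from above, long every 10, short at the 5s; inward of them a black diamond at 0 and 1, 2, 3, 4 dots at 30, 60, 90, 120. So 40 is the first long mark beyond the single dot.
- post_top (a point): Centre of the top of the steel post on the turning axis, 180 mm above the bench; its axes turn with the table. The post is 24 mm (x) by 36 mm (y) and rises 130 mm from the table. The pin stands out of its +x face, so to turn the table grip the post from above across its two y faces (36 mm apart).
- pin (a point): Middle of the free length of the post's level pin, 160 mm above the bench, 37 mm from the turning axis; x runs outward along the pin, y is level, z up. Pin: diameter 8 mm, 50 mm long from the post's face to its round head (diameter 16 mm, 6 mm thick). At a reading of 40 degrees the pin points along the fixture's own +x.
- bracket: The slotted bracket, loose, steel, about 0.5 kg, standing on the bench: an upright plate 6 mm thick (x), 60 mm wide (y), 150 mm high, on the middle of a foot 36 mm (x) by 60 mm (y), 8 mm thick. Origin at the centre of the underside. Grip it from above near the top, across the 6 mm. Either face may look to the post. Its slot is told under the next two points.
- slot_mouth (a point): Middle of the slot's mouth in the bracket's +y edge, 77 mm above its underside. From here a level channel 14 mm high (z 70 to 84 mm) runs inward through the plate to 7 mm beyond its middle (y = -7 mm). The head does not pass the slot: slide the plate on sideways, mouth first, between post and head, with the pin in the channel.
- seat (a point): Place of the pin's centre when the bracket hangs: 92 mm above the bracket's underside, in the middle of its width and thickness; axes as the bracket's. It lies at the top of the pocket that rises from the channel's inner end (14 mm wide, y -7 to 7 mm, up to z = 96 mm). From the channel the bracket is lowered about 15 mm until the pin is here.
- plain_bracket: Another bracket of the same outer size and steel, with only a closed 12 mm square hole in place of the slot; not to be used, must stay standing. Origin at the centre of its underside. The two brackets may stand in either of two places.
Mind the look-alikes: they are no part of the job. Leave any green or red look-alike of the fixture alone.

How it is judged:
On the way, in this order (a step that is already met when the one before it is completed fails the run):
1. the scale is at 40 degrees (within 3) and the fingers are off the fixture (value of joint dial between 0.646 and 0.7505 rad and contact force between the fingers and fixture below 0.2 N), for 0.2 s.
2. the slotted bracket is lifted off the bench (height (world z) of bracket above 0.03 m), for 0.1 s.
At the end, for the whole second after the job is handed in: The scale reads 40 degrees within 3; the slotted bracket hangs still on the pin between post and head, the pin at the top of its pocket (seat within 5 mm sideways and 4 mm in height of the pin's axis), within about 14 degrees of upright (value of joint dial between 0.646 and 0.7505 rad and x of seat in the frame of pin between -0.024 and 0.024 m and y of seat in the frame of pin between -0.005 and 0.005 m and z of seat in the frame of pin between -0.004 and 0.004 m and angle between bracket's own z axis and vertical below 0.25 rad and linear speed of bracket below 0.03 m/s); the robot touches nothing.
It fails at once if the plain bracket is knocked over (angle between plain_bracket's own z axis and vertical above 0.5 rad).
It also fails if it takes over 58 s, if anything falls off the work surface, if the arm or the gripper's body presses on something with over 40 N, if the wrist force passes 120 N, or if a joint passes its speed limit or range.

## Working session

There is one attempt and no reset: what is moved stays moved. The work goes in short steps, Python scripts to look and compute and a tool call to move; the robot and the scene stay as the last step left them, time stands still between calls to the robot, and variables do not carry over. Pictures are saved under pics/ and viewed, at most 13 in all, crops included, and the job is handed in when it is done.

Besides the shell and the picture viewer there is one more tool, called as name(argument=value, ...) on one line, values as JSON. arm_command: Moves the arm, as the interface text tells. Its arguments: {"type":"object","properties":{"moves":{"type":"array"},"squeeze":{"type":"number"}},"required":["moves"]}

```bash
mkdir -p pics; cat > h.py <<'E'
import numpy as np,cv2
from cell import robot
def save(n,cam,crop=None,k=1):
    im=robot.read_camera(cam)
    if crop: x0,y0,x1,y1=crop; im=im[y0:y1,x0:x1]
    im=cv2.resize(im,None,fx=k,fy=k,interpolation=cv2.INTER_CUBIC)
    cv2.imwrite('pics/'+n,im[:,:,::-1])
def ray(cam,u,v,z,m=None):
    m=m or robot.camera_model(cam);R=np.array(m['R']);t=np.array(m['t'])
    d=R.T@np.array([(u-m['cx'])/m['fx'],(v-m['cy'])/m['fy'],1]);c=-R.T@t
    return c+d*(z-c[2])/d[2]
def proj(cam,X,m=None):
    m=m or robot.camera_model(cam);p=np.array(m['R'])@np.array(X)+np.array(m['t'])
    return np.array([m['fx']*p[0]/p[2]+m['cx'],m['fy']*p[1]/p[2]+m['cy']])
E
python3 - <<'E'
from h import *
print(robot.observe())
for c in('top','side','wrist'):
    m=robot.camera_model(c);print(c,m['fx'],-np.array(m['R']).T@np.array(m['t']),np.array(m['R']).round(2).tolist())
a=robot.read_camera('top');b=robot.read_camera('side')
cv2.imwrite('pics/top0.png',a[:,:,::-1]);cv2.imwrite('pics/side0.png',b[:,:,::-1])
E
```

```text
{'time': 0.0, 'qpos': array([ 1.18098417e+00,  3.42707491e-01,  1.52504729e+00,  1.34536239e-05,
        1.27543076e+00, -1.45983447e-01]), 'qvel': array([ 0.00045664, -0.00166179,  0.00063146, -0.00058625, -0.0007724 ,
       -0.00079523]), 'joint_efforts': array([ 2.26739146e-03, -4.31240058e+01, -2.44221085e+01,  7.18840118e-02,
        5.58195356e-02, -1.22707065e-04]), 'tool_pos': array([0.12654571, 0.50907613, 0.22604233]), 'tool_rot': array([-3.14001858e+00, -2.44437429e-04,  2.89775982e+00]), 'contact_force': array([ 0.21945109, -0.04831257, -0.04343403]), 'torque': array([-0.03352579, -0.05959112, -0.02692299]), 'grip_force': 0.0, 'opening': 0.0918535356320268}
top 444.57744793628893 [0.29140681 0.00354034 1.268893  ] [[0.01, -1.0, -0.0], [-0.99, -0.01, -0.13], [0.13, 0.0, -0.99]]
side 453.6667345211744 [ 0.21811881 -0.79100243  0.79521852] [[0.95, -0.3, -0.02], [-0.2, -0.58, -0.79], [0.22, 0.76, -0.61]]
wrist 291.9676501873859 [0.04670395 0.52924286 0.3847794 ] [[0.24, 0.97, -0.0], [0.93, -0.23, 0.3], [0.29, -0.07, -0.95]]
```

View pics/top0.png

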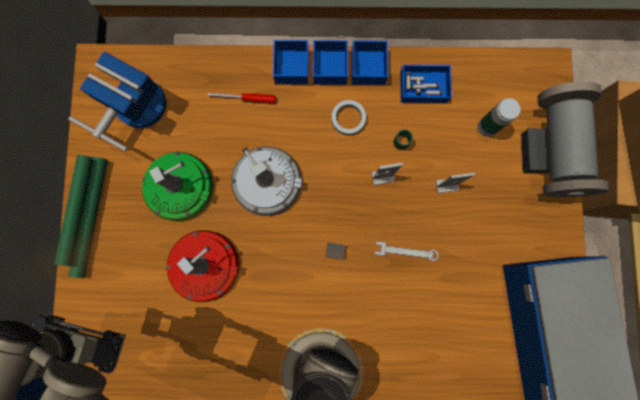

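View pics/side0.png

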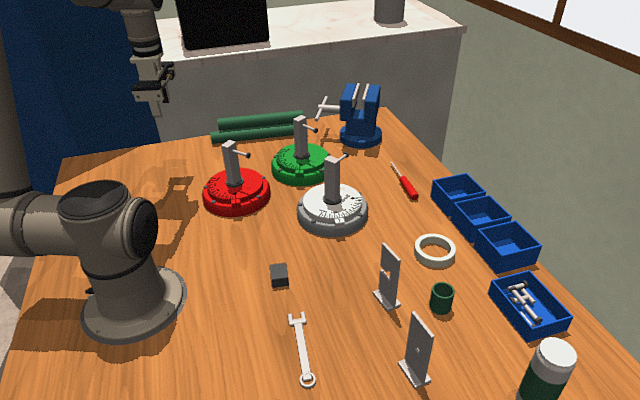

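The top view shows three fixtures: red (202,265), green (177,185) and grey (266,180). Only the grey one fits the description. Brackets stand at top (387,174) and (455,183), which are side (388,278) and (417,350). I'll crop to tell the brackets apart and read the dial.

```bash
python3 - <<'E'
from h import *
a=cv2.imread('pics/top0.png');b=cv2.imread('pics/side0.png')
r=lambda i,w,h:cv2.resize(i,(w,h),interpolation=cv2.INTER_CUBIC)
A=r(a[140:220,226:306],400,400);B=r(b[235:395,360:440],300,600);D=r(a[155:205,365:480],400,174)
o=np.zeros((600,700,3),np.uint8);o[:400,:400]=A;o[410:584,:400]=D;o[:,400:]=B
cv2.imwrite('pics/c1.png',o)
for n,p in dict(A=(387,183),B=(455,190)).items(): print(n,ray('top',*p,0.0))
for n,p in dict(A=(388,305),B=(417,380)).items(): print(n,ray('side',*p,0.0))
print(ray('top',266,180,.05),ray('side',333,207,.05))
E
```

```text
A [ 0.52691498 -0.18728377  0.        ]
B [ 0.50795123 -0.38352735  0.        ]
A [ 0.54138192 -0.19270976  0.        ]
B [ 0.51929354 -0.37781881  0.        ]
[0.52340184 0.15735166 0.05      ] [0.51824464 0.12435254 0.05      ]
```

View pics/c1.png

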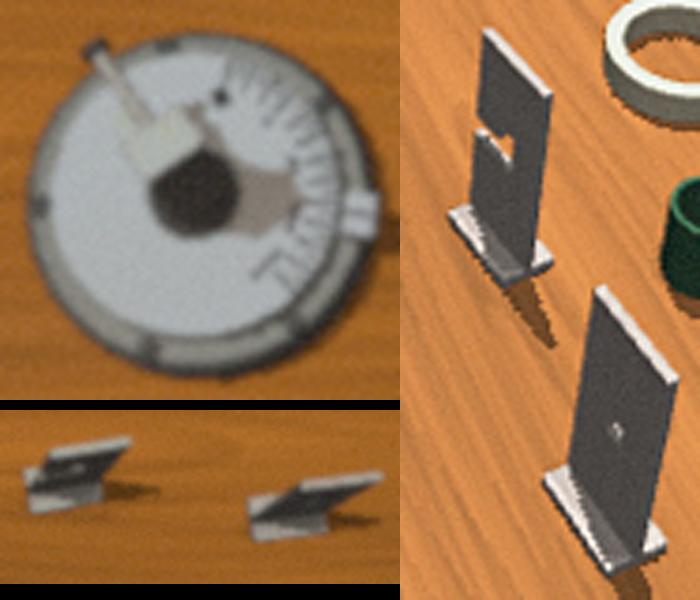

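The grey fixture's pin points up-left. Its post top is at top (258,168), head at (245,150) and index block at (298,182.6). The near bracket, at side (388,278), has the open slot, with its mouth on the left edge. The far bracket has only a closed hole, so I'll use the near one.

```bash
python3 - <<'E'
from h import *
s=lambda u,v,z:print(ray('side',360+(u-400)/3.75,235+v/3.75,z).round(4))
print('bracket top ends side');s(486,31,.15);s(550,95,.15)
t=lambda u,v,z:print(ray('top',365+u/3.478,155+(v-410)/3.478,z).round(4))
print('top ends');t(45,452,.15);t(131,441,.15)
print('foot top');t(25,497,.008);t(103,490,.008)
print('foot corners side');s(449,212,.008);s(508,280,.0);s(552,260,.008)
f=lambda n,u,v,z:print(n,ray('top',226+u/5,140+v/5,z).round(4))
f('post',160,140,.18);f('head',97,50,.16);f('base',203,205,.034);f('index',345,213,.05);f('table',197,190,.05);f('0mark',228,68,.05);f('diamond',221,97,.05)
print(ray('side',332,160,.18),ray('side',345,156.5,.16))
E
```

```text
bracket top ends side
[ 0.5377 -0.1504  0.15  ]
[ 0.5498 -0.208   0.15  ]
top ends
[ 0.5404 -0.142   0.15  ]
[ 0.5492 -0.2056  0.15  ]
foot top
[ 0.5338 -0.1435  0.008 ]
[ 0.5402 -0.2082  0.008 ]
foot corners side
[ 0.5219 -0.1521  0.008 ]
[ 0.5377 -0.2053  0.    ]
[ 0.5651 -0.2057  0.008 ]
post [0.529  0.1617 0.18  ]
head [0.5801 0.1981 0.16  ]
base [0.5236 0.1576 0.034 ]
index [0.5167 0.0764 0.05  ]
table [0.5291 0.1592 0.05  ]
0mark [0.5989 0.1435 0.05  ]
diamond [0.5822 0.147  0.05  ]
[0.52567294 0.15201715 0.18      ] [0.5739885  0.18794268 0.16      ]
```

```bash
cat >> h.py <<'E'
def to(x,y,z,yaw):
    s=robot.observe();p=s['tool_pos'];r,pi_,yw=s['tool_rot']
    from scipy.spatial.transform import Rotation as Ro
    R=Ro.from_euler('xyz',s['tool_rot']);G=Ro.from_euler('xyz',[np.pi,0,yaw])
    print('t',s['time'],'F',s['contact_force'].round(1),'p',p.round(4),s['tool_rot'].round(3))
    print('shift',R.inv().apply(np.array([x,y,z])-p).round(4),'turn',(R.inv()*G).as_rotvec().round(3))
E
python3 -c "
from h import *
to(.527,.157,.26,3.76)"
```

```text
t 0.1 F [-0.4  0.7 -0.2] p [0.1266 0.5091 0.2261] [-3.14  -0.     2.898]
shift [-0.4736 -0.2451 -0.0337] turn [-0.001 -0.001 -0.862]
```

arm_command(moves=[[[-0.04, -0.02, -0.033], [0, 0, -0.1], 0.09], [[-0.08, -0.042, -0.033], [0, 0, -0.2], 0.09], [[-0.125, -0.065, -0.033], [0, 0, -0.3], 0.09], [[-0.17, -0.088, -0.033], [0, 0, -0.4], 0.09], [[-0.215, -0.111, -0.033], [0, 0, -0.5], 0.09]])

```text
time: 0.6
tool_pos: [0.3081, 0.3495, 0.2596]
tool_rot: [-3.142, -0.0, -2.881]
contact_force: [0.2, 0.8, 0.7]
opening: 0.0902
grip_force: 0.0
```

```bash
python3 -c "
from h import *
to(.527,.157,.26,3.76)"
```

```text
t 0.6 F [0.2 0.8 0.7] p [0.3081 0.3495 0.2596] [-3.142 -0.    -2.881]
shift [-0.1618 -0.2425 -0.0004] turn [-0.    -0.    -0.358]
```

arm_command(moves=[[[-0.025, -0.038, 0], [0, 0, -0.09], 0.09], [[-0.055, -0.08, 0], [0, 0, -0.18], 0.09], [[-0.085, -0.125, 0], [0, 0, -0.27], 0.09], [[-0.11, -0.165, 0], [0, 0, -0.358], 0.09], [[-0.135, -0.203, 0], [0, 0, -0.358], 0.09]])

```text
time: 1.1
tool_pos: [0.4903, 0.1871, 0.2594]
tool_rot: [3.141, -0.0, -2.525]
contact_force: [0.7, 0.6, 0.8]
opening: 0.0904
grip_force: 0.0
```

arm_command(moves=[[[0.005, -0.045, 0], [0, 0, 0], 0.09], [[0.0054, -0.046, 0], [0, 0, 0], 0.09], [[0.0054, -0.046, 0], [0, 0, 0], 0.09], [[0.0054, -0.046, 0], [0, 0, 0], 0.09], [[0.0054, -0.046, 0], [0, 0, 0], 0.09]])

```text
time: 1.6
tool_pos: [0.5105, 0.1495, 0.2598]
tool_rot: [3.141, 0.0, -2.526]
contact_force: [-0.3, -0.3, 0.8]
opening: 0.09
grip_force: 0.0
```

```bash
python3 - <<'E'
from h import *
to(.527,.157,.26,3.76)
m=robot.camera_model('wrist')
save('w1.png','wrist')
for X in ([.527,.157,.18],[.527,.157,.05],[.58,.195,.16]):print(proj('wrist',X,m))
E
```

```text
t 1.6 F [-0.3 -0.3  0.8] p [0.5105 0.1495 0.2598] [ 3.141  0.    -2.526]
shift [-0.0178 -0.0034 -0.0002] turn [ 0.     0.    -0.002]
[310.34410762 228.7489093 ]
[312.09401971 190.26524155]
[311.39152287 280.7808726 ]
```

View pics/w1.png

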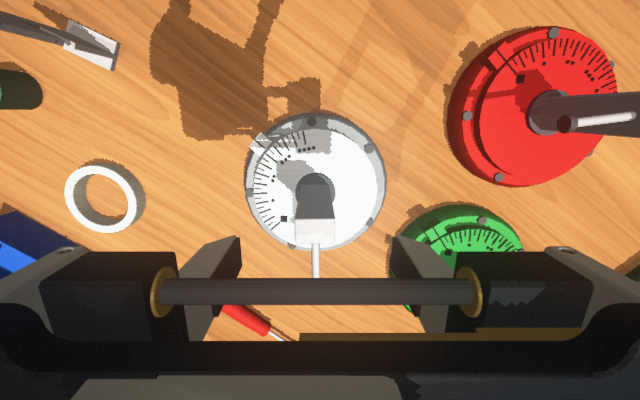

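The wrist view shows the grey post top at about (315,228), the pin straight down at x≈316 and the index block at (262,142). The diamond is at (284,219).

```bash
python3 - <<'E'
from h import *
for n,u,v,z in (('post',315,228.5,.18),('pinin',315.5,245,.16),('pinout',316,277,.16),('base',315.3,183,.034),('idxIn',266,146,.05),('dia',284,219,.05),('postL',296,237,.18),('postR',335,237,.18)): print(n,ray('wrist',u,v,z).round(4))
E
```

```text
post [0.5245 0.1602 0.18  ]
pinin [0.5452 0.1754 0.16  ]
pinout [0.5739 0.1963 0.16  ]
base [0.5199 0.157  0.034 ]
idxIn [0.5136 0.0771 0.05  ]
dia [0.5818 0.1492 0.05  ]
postL [0.541  0.1511 0.18  ]
postR [0.5209 0.1794 0.18  ]
```

```bash
python3 -c "
from h import *
to(.5245,.159,.145,3.762)"
```

```text
t 1.65 F [ 0.4 -0.2  0.3] p [0.5106 0.1495 0.2599] [ 3.141  0.    -2.525]
shift [-0.0168 -0.0003  0.1149] turn [ 0.     0.    -0.004]
```

arm_command(moves=[[[-0.017, 0, 0.03], [0, 0, 0], 0.09], [[-0.017, 0, 0.07], [0, 0, 0], 0.09], [[-0.017, 0, 0.105], [0, 0, 0], 0.09], [[-0.017, 0, 0.115], [0, 0, 0], 0.09], [[-0.017, 0, 0.115], [0, 0, 0], 0.06]])

```text
time: 2.15
tool_pos: [0.5243, 0.1586, 0.1439]
tool_rot: [3.14, -0.002, -2.526]
contact_force: [-1.0, 0.2, -0.5]
opening: 0.0857
grip_force: 0.0
```

arm_command(squeeze=40, moves=[[[0, 0, 0], [0, 0, 0], 0.02], [[0, 0, 0], [0, 0, 0], 0.02], [[0, 0, 0], [0, 0, 0], 0.02], [[0, 0, 0], [0, 0, 0], 0.02], [[0, 0, 0], [0, 0, 0], 0.02]])

```text
time: 2.65
tool_pos: [0.5254, 0.158, 0.1453]
tool_rot: [-3.141, 0.001, -2.528]
contact_force: [-0.2, -0.4, 0.3]
opening: 0.0467
grip_force: 0.0
```

arm_command(moves=[[[0, 0, 0], [0, 0, 0], 0.02], [[0, 0, 0], [0, 0, 0], 0.02], [[0, 0, 0], [0, 0, 0], 0.02], [[0, 0, 0], [0, 0, 0], 0.02], [[0, 0, 0], [0, 0, 0], 0.02]])

```text
time: 3.15
tool_pos: [0.525, 0.1583, 0.1449]
tool_rot: [3.141, 0.0, -2.527]
contact_force: [-2.6, 2.8, 3.9]
opening: 0.0362
grip_force: 40.0
```

arm_command(moves=[[[0, 0, 0], [0, 0, 0.07], 0.02], [[0, 0, 0], [0, 0, 0.15], 0.02], [[0, 0, 0], [0, 0, 0.23], 0.02], [[0, 0, 0], [0, 0, 0.31], 0.02], [[0, 0, 0], [0, 0, 0.39], 0.02]])

```text
time: 3.65
tool_pos: [0.5243, 0.1597, 0.1449]
tool_rot: [3.139, -0.001, -2.92]
contact_force: [-5.4, 10.8, 5.3]
opening: 0.0359
grip_force: 40.0
```

arm_command(moves=[[[0, 0, 0], [0, 0, 0.08], 0.02], [[0, 0, 0], [0, 0, 0.16], 0.02], [[0, 0, 0], [0, 0, 0.24], 0.02], [[0, 0, 0], [0, 0, 0.32], 0.02], [[0, 0, 0], [0, 0, 0.36], 0.02]])

```text
time: 4.15
tool_pos: [0.5243, 0.1612, 0.1448]
tool_rot: [3.137, -0.002, 3.004]
contact_force: [-4.1, 16.5, 3.3]
opening: 0.036
grip_force: 40.1
```

```bash
python3 - <<'E'
from h import *
to(.527,.157,.26,3.76)
m=robot.camera_model('wrist')
im=robot.read_camera('wrist')
cv2.imwrite('pics/w2.png',cv2.resize(im,(800,500))[:,:,::-1])
E
```

```text
t 4.15 F [-4.1 16.5  3.3] p [0.5243 0.1612 0.1448] [ 3.137e+00 -2.000e-03  3.004e+00]
shift [-0.0031 -0.0033 -0.1152] turn [ 0.005  0.    -0.756]
```

View pics/w2.png

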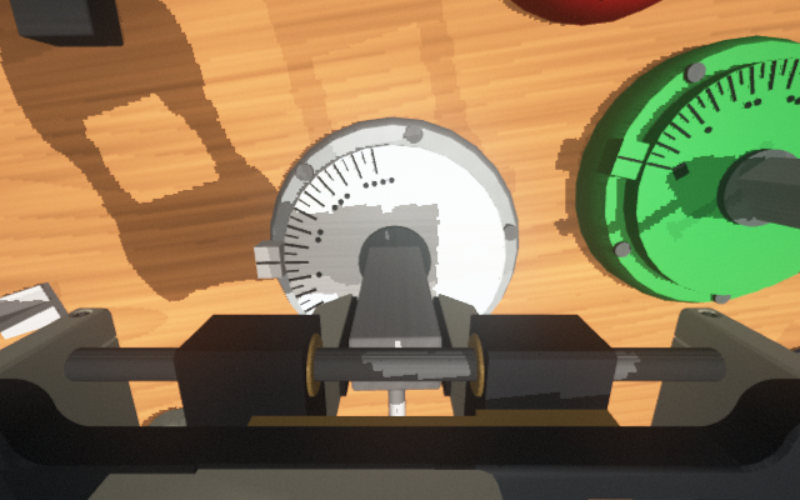

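Marks on the scale are visible near the index at (268,262), with the single dot at (319,275). The reading is near 40, so I'll zoom in.

```bash
python3 - <<'E'
from h import *
im=robot.read_camera('wrist')
c=im[170:255,195:300]
cv2.imwrite('pics/w3.png',cv2.resize(c,None,fx=7,fy=7,interpolation=cv2.INTER_CUBIC)[:,:,::-1])
E
```

```text
(no output)
```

View pics/w3.png

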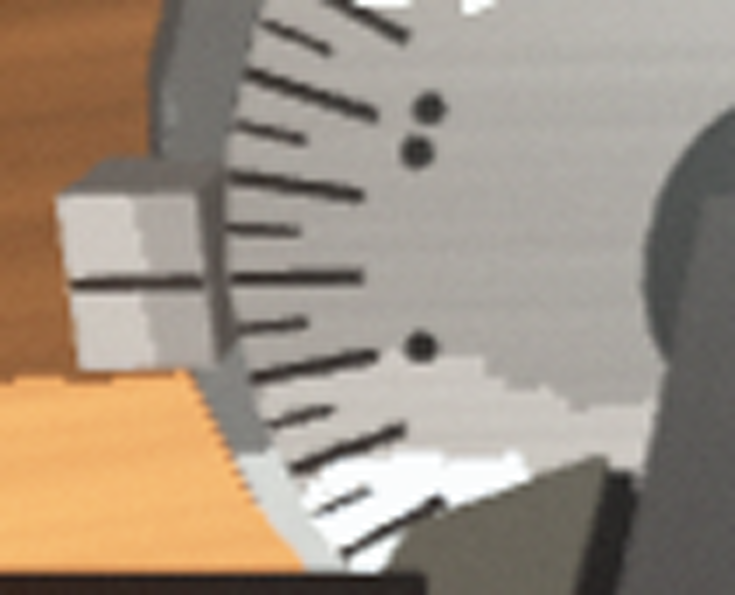

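The 40 mark (crop row 278) lines up with the index line (row 282). I'll relieve the side force, release and rise.

arm_command(moves=[[[0, 0.0015, 0], [0, 0, 0], 0.02], [[0, 0.003, 0], [0, 0, 0], 0.02], [[0, 0.003, 0], [0, 0, 0], 0.06], [[0, 0.003, 0], [0, 0, 0], 0.06], [[0, 0.003, 0], [0, 0, 0], 0.06]])

```text
time: 4.75
tool_pos: [0.5259, 0.1607, 0.1445]
tool_rot: [-3.141, 0.0, 3.005]
contact_force: [-0.3, 0.1, -0.3]
opening: 0.0554
grip_force: 0.0
```

arm_command(moves=[[[0, 0, 0], [0, 0, 0], 0.09], [[0, 0, -0.02], [0, 0, 0], 0.09], [[0, 0, -0.06], [0, 0, 0], 0.09], [[0, 0, -0.1], [0, 0, 0], 0.09], [[0, 0, -0.115], [0, 0, 0], 0.09]])

```text
time: 5.25
tool_pos: [0.5271, 0.1611, 0.2639]
tool_rot: [3.14, 0.006, 3.006]
contact_force: [-0.2, -0.1, -0.3]
opening: 0.0894
grip_force: 0.0
```

```bash
python3 - <<'E'
from h import *
to(.54,-.177,.26,1.75)
m=robot.camera_model('wrist')
im=robot.read_camera('wrist');b=robot.read_camera('side')
r=lambda i,k:cv2.resize(i,None,fx=k,fy=k,interpolation=cv2.INTER_CUBIC)
A=im[80:280,200:400];B=b[140:340,270:430]
o=np.zeros((600,800,3),np.uint8);o[:500,:500]=r(A,2.5);C=r(b[235:315,360:420],5);o[:400,500:800]=C
o[400:600,500:700]=r(b[145:245,290:390],2)
cv2.imwrite('pics/w4.png',o[:,:,::-1])
for X in ([.527,.16,.18],[.527,.16,.05]):print((proj('wrist',X,m)-[200,80])*2.5)
np.savez('m4.npz',**{k:np.array(v) for k,v in m.items()})
E
```

```text
t 5.25 F [-0.2 -0.1 -0.3] p [0.5271 0.1611 0.2639] [3.14  0.006 3.006]
shift [-0.0586 -0.3332  0.0037] turn [0.006 0.004 1.256]
[285.17922281 320.64436445]
[286.14030877 239.25745111]
```

View pics/w4.png

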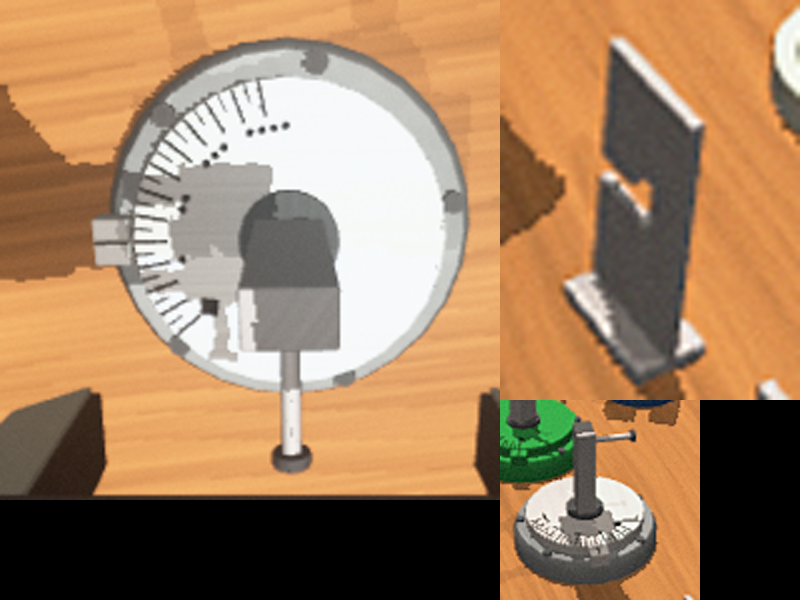

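The dial held at 40. The wrist crop shows the post top centre at (290,319) and the pin from (290,352) to the head at (292,458).

```bash
python3 - <<'E'
from h import *
d=np.load('m4.npz');m={k:d[k] for k in d}
f=lambda n,u,v,z:print(n,ray('wrist',200+u/2.5,80+v/2.5,z,m).round(4))
f('post',290,319,.18);f('pin0',290,355,.16);f('head',292,459,.16);f('idxin',133,242,.05);f('base',290,213,.034);f('pL',240,319,.18);f('pR',340,319,.18)
s=lambda u,v,z:print(ray('side',360+(u-500)/5,235+v/5,z).round(4))
for z in(.15,.158): s(615,40,z);s(702,125,z)
print('foot');s(566,284,.008);s(640,370,.008);s(705,348,.008);
print('mouth');s(602,176,.077)
to(.543,-.177,.26,1.75)
E
```

```text
post [0.5266 0.1618 0.18  ]
pin0 [0.5479 0.1589 0.16  ]
head [0.5928 0.1536 0.16  ]
idxin [0.5176 0.0808 0.05  ]
base [0.5166 0.1635 0.034 ]
pL [0.5242 0.1444 0.18  ]
pR [0.529  0.1791 0.18  ]
[ 0.5382 -0.1497  0.15  ]
[ 0.551  -0.2074  0.15  ]
[ 0.5342 -0.1576  0.158 ]
[ 0.5468 -0.2146  0.158 ]
foot
[ 0.5219 -0.1529  0.008 ]
[ 0.5336 -0.209   0.008 ]
[ 0.5657 -0.2067  0.008 ]
mouth
[ 0.5339 -0.1563  0.077 ]
t 5.35 F [0.6 0.5 0.1] p [0.5269 0.1611 0.2624] [3.14  0.006 3.006]
shift [-0.0618 -0.3328  0.0021] turn [0.005 0.004 1.256]
```

arm_command(moves=[[[-0.007, -0.035, 0], [0, 0, 0.13], 0.09], [[-0.014, -0.07, 0], [0, 0, 0.26], 0.09], [[-0.021, -0.105, 0], [0, 0, 0.39], 0.09], [[-0.028, -0.14, 0], [0, 0, 0.52], 0.09], [[-0.035, -0.175, 0], [0, 0, 0.65], 0.09]])

```text
time: 5.85
tool_pos: [0.5358, -0.0185, 0.2579]
tool_rot: [-3.14, -0.002, 2.35]
contact_force: [-0.0, -0.2, 0.6]
opening: 0.0901
grip_force: 0.0
```

```bash
python3 -c "
from h import *
to(.543,-.178,.25,1.75)"
```

```text
t 5.85 F [-0.  -0.2  0.6] p [ 0.5358 -0.0185  0.2579] [-3.14e+00 -2.00e-03  2.35e+00]
shift [-0.1185 -0.107   0.0078] turn [-0.002 -0.002  0.6  ]
```

arm_command(moves=[[[-0.025, -0.022, 0.002], [0, 0, 0.12], 0.09], [[-0.05, -0.045, 0.004], [0, 0, 0.24], 0.09], [[-0.075, -0.067, 0.006], [0, 0, 0.36], 0.09], [[-0.1, -0.09, 0.008], [0, 0, 0.48], 0.09], [[-0.1185, -0.107, 0.008], [0, 0, 0.6], 0.09]])

```text
time: 6.35
tool_pos: [0.5438, -0.1785, 0.2493]
tool_rot: [-3.139, -0.002, 1.75]
contact_force: [-0.2, 0.3, 0.3]
opening: 0.0899
grip_force: 0.0
```

arm_command(moves=[[[0, 0, 0], [0, 0, 0], 0.09], [[0, 0, 0], [0, 0, 0], 0.09], [[0, 0, 0], [0, 0, 0], 0.09], [[0, 0, 0], [0, 0, 0], 0.09], [[0, 0, 0], [0, 0, 0], 0.09]])

```text
time: 6.85
tool_pos: [0.5447, -0.1757, 0.2517]
tool_rot: [3.141, -0.0, 1.758]
contact_force: [-0.3, 0.4, 0.6]
opening: 0.0902
grip_force: 0.0
```

```bash
python3 - <<'E'
from h import *
to(.543,-.178,.12,1.75)
m=robot.camera_model('wrist')
im=robot.read_camera('wrist')
cv2.imwrite('pics/w5.png',cv2.resize(im[80:320,160:480],None,fx=2.5,fy=2.5,interpolation=cv2.INTER_CUBIC)[:,:,::-1])
print((proj('wrist',[.543,-.178,.15],m)-[160,80])*2.5)
np.savez('m5.npz',**{k:np.array(v) for k,v in m.items()})
E
```

```text
t 6.85 F [-0.3  0.4  0.6] p [ 0.5447 -0.1757  0.2517] [ 3.141 -0.     1.758]
shift [-0.002  -0.0021  0.1317] turn [ 0.    -0.     0.008]
[387.89314131 309.19064821]
```

View pics/w5.png

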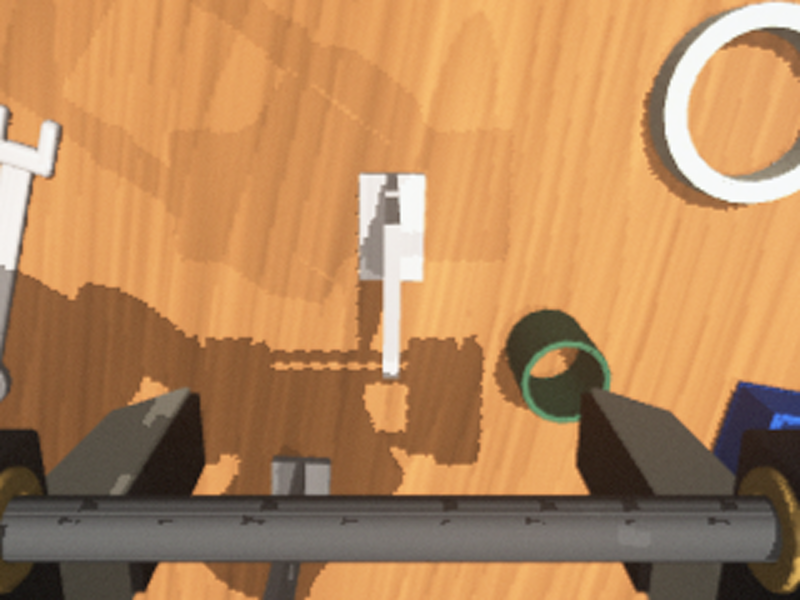

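The wrist crop shows the plate top from (391,225) to (391,376), aligned with the tool's x axis. The foot spans (359..424, 174..280).

```bash
python3 - <<'E'
from h import *
d=np.load('m5.npz');m={k:d[k] for k in d}
f=lambda n,u,v,z:ray('wrist',160+u/2.5,80+v/2.5,z,m)
for z in (.15,.158):
    a=f('',392,226,z);b=f('',391,377,z);print(z,a.round(4),b.round(4),np.linalg.norm(a-b),((a+b)/2).round(4),np.arctan2(b[0]-a[0],a[1]-b[1]))
print(sum(f('',u,v,.008) for u,v in((359,175),(424,175),(359,280),(424,280)))/4)
c=[f('',u,v,.008) for u,v in((359,175),(424,175),(359,280))];print(np.linalg.norm(c[0]-c[1]),np.linalg.norm(c[0]-c[2]))
to(.5445,-.178,.122,1.756)
E
```

```text
0.15 [ 0.5386 -0.1467  0.15  ] [ 0.5493 -0.2048  0.15  ] 0.05907587512361471 [ 0.5439 -0.1757  0.15  ] 0.1819312282462998
0.158 [ 0.5383 -0.1451  0.158 ] [ 0.5486 -0.2014  0.158 ] 0.05726155002024385 [ 0.5434 -0.1733  0.158 ] 0.18193122824629993
[ 0.54435949 -0.17581725  0.008     ]
0.035590844285707184 0.05962399993873352
t 6.9 F [-0.1 -0.1 -0.1] p [ 0.5448 -0.1758  0.2518] [ 3.141 -0.     1.757]
shift [-0.0021 -0.0007  0.1298] turn [ 0.    -0.     0.001]
```

arm_command(moves=[[[0, -0.0005, 0.035], [0, 0, 0], 0.09], [[0, -0.0005, 0.075], [0, 0, 0], 0.09], [[0, -0.0005, 0.11], [0, 0, 0], 0.09], [[0, -0.0005, 0.13], [0, 0, 0], 0.06], [[0, -0.0005, 0.13], [0, 0, 0], 0.03]])

```text
time: 7.4
tool_pos: [0.5424, -0.1755, 0.1188]
tool_rot: [-3.137, -0.004, 1.757]
contact_force: [0.0, 0.5, 0.3]
opening: 0.0783
grip_force: 0.0
```

arm_command(squeeze=45, moves=[[[0, 0, 0], [0, 0, 0], 0.01], [[0, 0, 0], [0, 0, 0], 0], [[0, 0, 0], [0, 0, 0], 0], [[0, 0, 0], [0, 0, 0], 0], [[0, 0, 0], [0, 0, 0], 0]])

```text
time: 7.9
tool_pos: [0.5444, -0.1768, 0.1224]
tool_rot: [3.141, 0.001, 1.756]
contact_force: [0.0, 0.1, 0.9]
opening: 0.0383
grip_force: 0.0
```

arm_command(moves=[[[0, 0, 0], [0, 0, 0], 0], [[0, 0, 0], [0, 0, 0], 0], [[0, 0, 0], [0, 0, 0], 0], [[0, 0, 0], [0, 0, 0], 0], [[0, 0, 0], [0, 0, 0], 0]])

```text
time: 8.4
tool_pos: [0.5439, -0.1767, 0.1216]
tool_rot: [-3.141, -0.0, 1.756]
contact_force: [-0.1, -0.8, 0.8]
opening: 0.0055
grip_force: 45.0
```

arm_command(moves=[[[0, 0, -0.015], [0, 0, 0], 0], [[0, 0, -0.035], [0, 0, 0], 0], [[0, 0, -0.055], [0, 0, 0], 0], [[0, 0, -0.075], [0, 0, 0], 0], [[0, 0, -0.083], [0, 0, 0], 0]])

```text
time: 8.9
tool_pos: [0.5444, -0.1768, 0.2056]
tool_rot: [3.141, 0.001, 1.756]
contact_force: [0.7, -0.6, -5.2]
opening: 0.0059
grip_force: 45.0
```

```bash
python3 -c "
from h import *
to(.5535,.087,.2046,1.436);print(robot.observe()['opening'])"
```

```text
t 8.9 F [ 0.7 -0.6 -5.2] p [ 0.5444 -0.1768  0.2056] [3.141e+00 1.000e-03 1.756e+00]
shift [0.2576 0.0575 0.0009] turn [0.001 0.    0.32 ]
0.00592786220802336
```

arm_command(moves=[[[0.03, 0.007, 0], [0, 0, 0.04], 0], [[0.07, 0.0155, 0], [0, 0, 0.1], 0], [[0.11, 0.0245, 0], [0, 0, 0.16], 0], [[0.15, 0.0335, 0], [0, 0, 0.22], 0], [[0.18, 0.04, 0], [0, 0, 0.28], 0]])

```text
time: 9.4
tool_pos: [0.5494, 0.0101, 0.2033]
tool_rot: [-3.139, -0.001, 1.474]
contact_force: [0.4, -1.0, -6.6]
opening: 0.0056
grip_force: 45.0
```

arm_command(moves=[[[0.02, 0.0005, 0], [0, 0, 0.04], 0], [[0.045, 0.0005, 0], [0, 0, 0.04], 0], [[0.06, 0.0005, 0], [0, 0, 0.04], 0], [[0.06, 0.0005, 0], [0, 0, 0.04], 0], [[0.06, 0.0005, 0], [0, 0, 0.04], 0]])

```text
time: 9.9
tool_pos: [0.5562, 0.0671, 0.204]
tool_rot: [-3.14, 0.001, 1.437]
contact_force: [-0.1, -0.6, -5.3]
opening: 0.0059
grip_force: 45.0
```

```bash
python3 - <<'E'
from h import *
to(.5535,.087,.2046,1.436)
b=robot.read_camera('side');im=robot.read_camera('wrist')
o=np.zeros((600,800,3),np.uint8)
o[:600,:400]=cv2.resize(b[110:260,295:395],(400,600),interpolation=cv2.INTER_CUBIC)
o[:400,400:]=cv2.resize(im[120:320,220:420],(400,400),interpolation=cv2.INTER_CUBIC)
cv2.imwrite('pics/w6.png',o[:,:,::-1])
P=np.array([.5633,.1568,.16]);x=np.array([.991,-.135,0])
s=lambda X:((proj('side',X)-[295,110])*4).round(1)
print('head',s(P+.028*x),'pin root',s(P-.025*x))
p=robot.observe()['tool_pos'];yw=robot.observe()['tool_rot'][2]
by=np.array([np.cos(yw),np.sin(yw),0]);o=p+.0009*by-[0,0,.1216]
for n,h,y in(('top',.15,.03),('topfar',.15,-.03),('mouthlo',.07,.03),('mouthhi',.084,.03),('foot',0,.03)):print(n,s(o+[0,0,h]+y*by))
E
```

```text
t 9.9 F [-0.1 -0.6 -5.3] p [0.5562 0.0671 0.204 ] [-3.140e+00  1.000e-03  1.437e+00]
shift [ 0.0194 -0.0054 -0.0006] turn [-0.001  0.001  0.001]
head [242.5 207.8] pin root [163.  216.5]
top [230.9 160.8]
topfar [253.7 212.9]
mouthlo [228.4 270.8]
mouthhi [228.8 252.2]
foot [226.3 359.7]
```

View pics/w6.png

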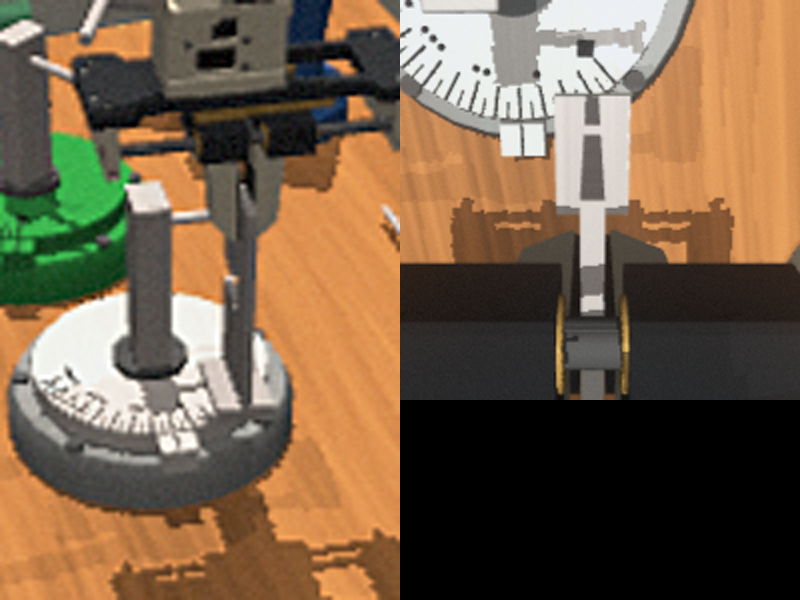

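The bracket hangs upright in the fingers, mouth towards the pin: plate at x≈240, mouth at (230,280) in the side crop. The pose matches the prediction, so I'll slide it in, slowly at the end.

arm_command(moves=[[[0.01, -0.005, -0.0006], [0, 0, 0], 0], [[0.02, -0.005, -0.0006], [0, 0, 0], 0], [[0.03, -0.005, -0.0006], [0, 0, 0], 0], [[0.04, -0.005, -0.0006], [0, 0, 0], 0], [[0.045, -0.005, -0.0006], [0, 0, 0], 0]])

```text
time: 10.5
tool_pos: [0.5578, 0.114, 0.2053]
tool_rot: [3.141, -0.0, 1.437]
contact_force: [0.1, 0.0, -4.6]
opening: 0.0055
grip_force: 45.0
```

arm_command(moves=[[[0.004, 0, 0], [0, 0, 0], 0], [[0.008, 0, 0], [0, 0, 0], 0], [[0.012, 0, 0], [0, 0, 0], 0], [[0.016, 0, 0], [0, 0, 0], 0], [[0.02, 0, 0], [0, 0, 0], 0]])

```text
time: 11.0
tool_pos: [0.5604, 0.1326, 0.2053]
tool_rot: [-3.142, -0.0, 1.436]
contact_force: [-0.1, 0.3, -4.5]
opening: 0.0059
grip_force: 45.0
```

```bash
python3 - <<'E'
from h import *
to(.5632,.1559,.2046,1.436)
b=robot.read_camera('side')
cv2.imwrite('pics/w7.png',cv2.resize(b[120:220,310:400],None,fx=6,fy=6,interpolation=cv2.INTER_CUBIC)[:,:,::-1])
E
```

```text
t 11.0 F [-0.1  0.3 -4.5] p [0.5604 0.1326 0.2053] [-3.142 -0.     1.436]
shift [ 0.0235 -0.0004  0.0007] turn [-0. -0. -0.]
```

View pics/w7.png

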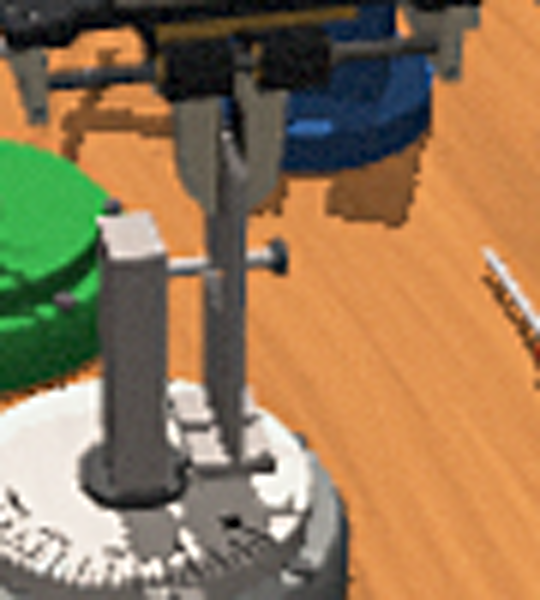

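The pin runs from (168,265) through the slot to the head at (278,257), with no contact force. I'll continue to the pocket and then lower.

arm_command(moves=[[[0.005, 0, 0.0003], [0, 0, 0], 0], [[0.01, 0, 0.0006], [0, 0, 0], 0], [[0.015, 0, 0.0006], [0, 0, 0], 0], [[0.02, 0, 0.0006], [0, 0, 0], 0], [[0.0235, 0, 0.0006], [0, 0, 0], 0]])

```text
time: 11.55
tool_pos: [0.5636, 0.1563, 0.2047]
tool_rot: [3.142, -0.0, 1.436]
contact_force: [-0.2, -0.3, -4.8]
opening: 0.0057
grip_force: 45.0
```

arm_command(moves=[[[0, 0, 0], [0, 0, 0], 0], [[0, 0, 0.003], [0, 0, 0], 0], [[0, 0, 0.006], [0, 0, 0], 0], [[0, 0, 0.009], [0, 0, 0], 0], [[0, 0, 0.011], [0, 0, 0], 0]])

```text
time: 12.05
tool_pos: [0.5633, 0.1555, 0.1932]
tool_rot: [-3.141, 0.0, 1.436]
contact_force: [-2.0, 0.3, -6.2]
opening: 0.0058
grip_force: 45.0
```

arm_command(moves=[[[0, 0, 0.001], [0, 0, 0], 0], [[0, 0, 0.002], [0, 0, 0], 0], [[0, 0, 0.003], [0, 0, 0], 0], [[0, 0, 0.004], [0, 0, 0], 0], [[0, 0, 0.004], [0, 0, 0], 0]])

```text
time: 12.55
tool_pos: [0.5635, 0.1557, 0.1896]
tool_rot: [-3.142, -0.0, 1.436]
contact_force: [0.5, 0.6, -6.3]
opening: 0.0057
grip_force: 45.0
```

arm_command(moves=[[[0, 0, 0.0005], [0, 0, 0], 0], [[0, 0, 0.001], [0, 0, 0], 0], [[0, 0, 0.0015], [0, 0, 0], 0], [[0, 0, 0.0015], [0, 0, 0], 0], [[0, 0, 0.0015], [0, 0, 0], 0]])

```text
time: 13.05
tool_pos: [0.5637, 0.1557, 0.1891]
tool_rot: [3.14, -0.0, 1.436]
contact_force: [-3.0, -0.5, 4.7]
opening: 0.0054
grip_force: 45.0
```

Contact: the pin now carries the bracket. I'll release slowly and rise.

arm_command(squeeze=5, moves=[[[0, 0, -0.0005], [0, 0, 0], 0.0], [[0, 0, -0.0005], [0, 0, 0], 0.008], [[0, 0, -0.0005], [0, 0, 0], 0.012], [[0, 0, -0.0005], [0, 0, 0], 0.02], [[0, 0, -0.0005], [0, 0, 0], 0.03]])

```text
time: 13.55
tool_pos: [0.5636, 0.1557, 0.1886]
tool_rot: [-3.142, -0.0, 1.436]
contact_force: [0.0, -0.3, 0.1]
opening: 0.0235
grip_force: 0.0
```

arm_command(moves=[[[0, 0, 0], [0, 0, 0], 0.03], [[0, 0, -0.005], [0, 0, 0], 0.03], [[0, 0, -0.02], [0, 0, 0], 0.03], [[0, 0, -0.04], [0, 0, 0], 0.03], [[0, 0, -0.07], [0, 0, 0], 0.03]])

```text
time: 14.05
tool_pos: [0.5628, 0.1555, 0.2585]
tool_rot: [-3.139, 0.001, 1.436]
contact_force: [0.5, -0.7, -0.2]
opening: 0.0297
grip_force: 0.0
```

arm_command(moves=[[[0, 0, -0.04], [0, 0, 0], 0.03], [[0, 0, -0.07], [0, 0, 0], 0.03], [[0, 0, -0.07], [0, 0, 0], 0.03], [[0, 0, -0.07], [0, 0, 0], 0.03], [[0, 0, -0.07], [0, 0, 0], 0.03]])

```text
time: 14.55
tool_pos: [0.563, 0.1556, 0.3274]
tool_rot: [-3.139, 0.001, 1.436]
contact_force: [-0.2, 0.7, -0.8]
opening: 0.03
grip_force: 0.0
```

```bash
python3 - <<'E'
from h import *
to(.5632,.1559,.2046,1.436)
b=robot.read_camera('side');im=robot.read_camera('wrist')
o=np.zeros((600,800,3),np.uint8)
o[:600,:400]=cv2.resize(b[120:240,310:390],(400,600),interpolation=cv2.INTER_CUBIC)
o[:400,400:]=cv2.resize(im[100:300,200:400],(400,400),interpolation=cv2.INTER_CUBIC)
c=robot.read_camera('top');o[400:,500:700]=cv2.resize(c[150:210,240:300],(200,200),interpolation=cv2.INTER_CUBIC)
cv2.imwrite('pics/w8.png',o[:,:,::-1])
E
```

```text
t 14.55 F [-0.2  0.7 -0.8] p [0.563  0.1556 0.3274] [-3.139e+00  1.000e-03  1.436e+00]
shift [0.0004 0.0004 0.1228] turn [-0.002  0.001 -0.   ]
```

View pics/w8.png

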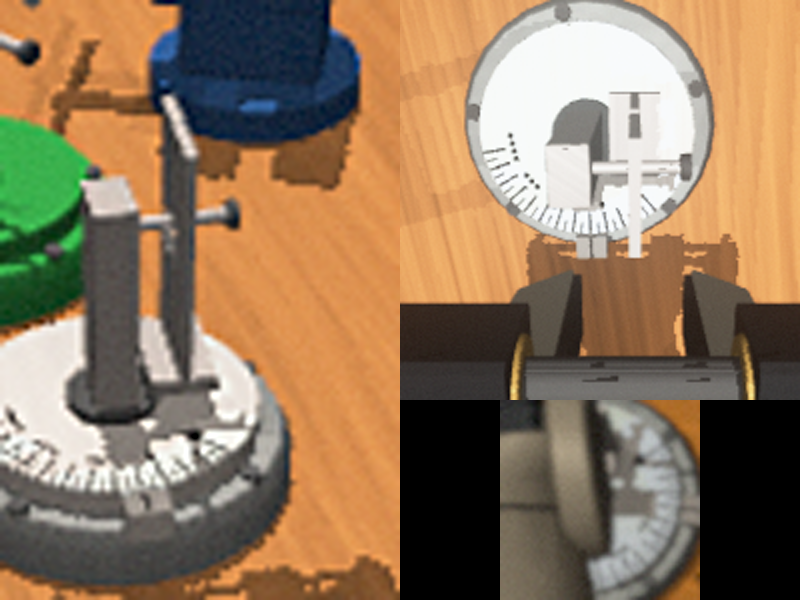

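The bracket hangs upright on the pin between post and head. The pin is level across the wrist crop (592,168)–(685,166), so the dial hasn't moved. I'm handing in.

```bash
python3 -c "
from cell import robot
print(robot.hand_in())"
```

```text
the job is handed in; nothing more can be done
None
```

The job is handed in but returned no verdict: the last pictures show the table still at 40 degrees, the slotted bracket hanging upright on the pin with the gripper clear, and the plain bracket was never approached (not re-imaged at the end).

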